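Start a coarse flange nut on the stud in the vice

TASK

Fit the brass flange nut, flange down, onto the threaded stud standing in the vice: set it on the stud, back it off gently (anticlockwise from above) until you feel it drop into the thread, then wind it on clockwise until its flange rests flat on the steel block, and let go of it. Never force the nut against the thread, and leave the tap wrench, the spanner and the drilled plate where they lie.

Things in the scene. Friction and masses are not known exactly. Their poses are not given: they have to be found in the camera images.
- nut: Loose brass hex flange nut, 0.28 kg, lying flange down. 46 mm across flats, 36 mm high in all; flange 62 mm across, the lowest 6 mm. Origin: centre of the underside; z up the bore. Flats face its x axis and every 60 degrees on: close the fingers along x (or 60, 120 degrees from it) with the tips just above the flange. Bore 33 mm; three thread lugs, 120 degrees apart, low inside, leave 22 mm free.
- vise: Blue bench vice fixed to the bench, foot 150 x 130 mm, gripping a steel block 76 x 100 mm whose top is 110 mm above the bench. Origin: centre of the underside; z up. A fixed stud stands upright on the block's centre; the angle of its thread starts is unknown and has nothing to do with the vice's yaw. Only the stud stands higher than the block.
- seat (a point): Centre of the block's top, on the stud's axis: the nut's origin lies here when fully wound on. Thread: right-hand, 30.6 mm over crests, about 1 mm play all round in the nut, three starts, lead 25.5 mm (clockwise from above winds the nut down 25.5 mm a turn), about 2 mm play up and down. From the gates (see crown) it winds on clockwise some 85 to 115 degrees until the flange meets the block.
- crown (a point): Point on the stud's axis at the thread's flat top, 19 mm above seat. A nut set on it has its origin about 5 mm below this point (14 mm above seat). Three open gates 120 degrees apart; beside each a 3 mm high brass stop tooth. Turned clockwise on the crown, the nut jams on the teeth; backed off anticlockwise at most about 120 degrees it reaches a gate, free over some 24 degrees.
- nose (a point): Tip of the stud, 47 mm above seat: plain nose 20 mm thick, its top 10 mm tapering to 14 mm. In a gate the nut drops about 6 mm below its crown height (origin 7 to 8 mm above seat); turned back farther there it jams on the tooth. If first set on top of the teeth (origin 17 mm above seat) it drops only 3 mm onto the crown when backed off and must be backed off farther.
- tap_wrench: Bystander: aluminium tap wrench 240 mm long, 16 mm high, lying along its own x; origin under its middle.
- spanner: Bystander: steel spanner 200 mm long lying along its own x; origin under its middle.
- drilled_plate: Bystander: bright steel plate 80 x 70 x 10 mm with four holes; origin under its centre.
There are look-alikes about, which are no part of the job. Several things have the shape of the nut; the one meant has the colours described above.

How it is judged (in metres and radians):
On the way, in this order (a step that is already met when the one before it is completed fails the run):
1. the nut is over the stud, above the thread (horizontal distance between nut and seat below 0.006 m and z of nut in the frame of seat between 0.0105 and 0.045 m), for 0.1 s.
2. the nut has dropped into the thread (horizontal distance between nut and seat below 0.003 m and z of nut in the frame of seat below 0.0095 m and angle between nut's own z axis and vertical below 0.12 rad), for 0.1 s.
At the end, for the whole second after the job is handed in: The nut is wound on the stud with its flange flat on the block: origin within 2 mm of the block's top and 3 mm of the stud's axis, level within 0.06 rad, at rest and released (horizontal distance between nut and seat below 0.003 m and z of nut in the frame of seat below 0.002 m and angle between nut's own z axis and vertical below 0.06 rad and linear speed of nut below 0.01 m/s and angular speed of nut below 0.1 rad/s); the robot touches nothing.
It fails at once if the nut is forced: more than 80 N between the nut and the vice with its stud (contact force between nut and vise above 80 N).
It fails at once if the tap wrench is moved by more than 20 mm (distance of tap_wrench from where it was at the start of the episode above 0.02 m).
It fails at once if the spanner is moved by more than 20 mm (distance of spanner from where it was at the start of the episode above 0.02 m).
It fails at once if the drilled plate is moved by more than 20 mm (distance of drilled_plate from where it was at the start of the episode above 0.02 m).
It also fails if it takes over 70 s, if anything falls off the work surface, if the arm or the gripper's body presses on something with over 40 N, if the wrist force passes 120 N, or if a joint passes its speed limit or range.

ROBOT

A 6-joint arm with a two-finger parallel gripper is mounted at the origin on the work surface. World frame = base frame: x ahead of the robot, y to its left, z up, the work surface at z = 0. Lengths are in m, angles in degrees, forces in N, time in s.
With the tool pointing down it reaches from about 0.25 to 0.725 m from the base axis. Payload 9.7 kg.
Tool frame: the origin (TCP) lies at the very end of the fingers, on their centre line; the grasp point (between the pads) lies 19 mm behind it; z points along the fingers, y is the line along which they close (so a half turn about z gives the same grasp; the last joint's range is limited). The gripper opens to 85 mm and grips with 20 to 120 N. Pads are 22 mm wide; open, the fingers measure 114 mm over their backs; the gripper's body (76 mm by 85 mm) begins 54 mm behind the grasp point. The pads swing forward as they close: fully open they stand 13 mm farther back than shut.
Start: joints at [66.921, 4.979, 10.078, 95.1, 0, 90], TCP at [0.216, 0.506, 0.231] pointing down, gripper open.
Joint ranges: [-179.16, 179.16], [-48.56, 103.87], [-65.8, 70.77], [-126.05, 130.52], [-82.76, 87.17], [-180, 180]. Speed limits (degrees/s): [127.2, 127.2, 147.25, 180, 180, 180].

INTERFACE

Orientations are given as [roll, pitch, yaw] about the fixed x, y, z axes, in that order (R = Rz(yaw) Ry(pitch) Rx(roll)).
In Python, from workcell import bot gives the robot as it stands.
- The arm moves only by the tool arm_command, never from a script. Its argument "series" is a list of rows, each a list of 4 numbers: the shift along the tool's x, y, z in m, then the turn about the tool's z in rad. A call has exactly 5 rows; each row is the pose to reach, as a shift and turn from the pose commanded when the call began, along the tool's axes at that moment; what a row does not reach only later rows make up. A row lasts 1/10 s, in which the tool goes at most 50 mm and 8.59 degrees, less where a joint would pass 70% of its speed; a pose out of reach is approached as far as the arm can. A call with a gripper value outside its range is refused whole. "hand" is the finger opening in m, from 0 to 0.0854, set as the call begins (left out, the last holds). The fingers move at their own pace and stop on an object; "grip_force" is the grip in N (left out, the last holds). Time passes only in rows, so rows that repeat a pose let the fingers close, or fill a call up. It gives the time, the measured TCP pose, the force, the opening and the grip force at its end, in the units of the state.
- bot.get_obs(): the state, without advancing time (a new reading comes with each control period).
- bot.camera(name): name is "scene" or "top" or "wrist"; returns a dict with "color" (480x640x3 uint8, blue, green, red), "camera_matrix" (3x3 intrinsics, pixels), "xyz" and "orientation" of the camera in the world; the wrist camera has in their place "T_tool_cam" (4x4, takes a point from camera to tool coordinates, whose origin is the TCP and whose axes are the flange's). Camera axes: x right, y up, looking along -z (the intrinsics and any distortion apply to the point x, -y, -z); pixel columns grow to the right and rows downward; lengths in m; the calibration is good to about 2 mm. A picture is of the moment at which its call begins: read the wrist's pose just before it. There is no depth.
- bot.job_done(): hands the job in; it is judged then, once.
Trained networks look in the newest picture that a camera, given by its name, has taken for a name from the list of things; names that differ only in an ending like _2 or _b are one class to them, and where a whole thing is asked for, a point or a joint stands for the part that bears it (a point fixed in the world has none). Each returns a list of dicts, best first, with "confidence" (0 to 1); they miss things now and then, are a little off and sometimes report something else, mostly with a low value. They report only what shows in the picture. A call takes as long as a camera call. They do not tell look-alikes from the thing itself.
- bot.find_in(camera, target): "location" ([column, row] in pixels, amid what is visible of it).
- bot.mark_of(camera, target): "location" ([column, row] in pixels: a listed point, or the origin of a listed thing).
The state is a dict: "time": time; "q": joint angles; "qd": joint speeds; "joint_efforts": joint torques, N m; "ee_pos": TCP position; "tcp_rot": TCP orientation; "wrist_force": force on the tool from outside, world axes, zero at the start; "torque": the same for the moment, N m; "opening": finger opening in m; "grasp_force": force on a finger pad.
Only numpy, scipy, OpenCV 4.12 (cv2) and the standard library are available. Lean on these libraries where they do the work, as an engineer would, in place of code of your own. Each camera call takes 0.05 s, during which the arm holds its last target. There are 200 camera calls.

## Working session

There is one attempt and no reset: what is moved stays moved. The work goes in short steps, Python scripts to look and compute and a tool call to move; the robot and the scene stay as the last step left them, time stands still between calls to the robot, and variables do not carry over. Pictures are saved under pics/ and viewed, at most 10 in all, crops included, and the job is handed in when it is done.

Besides the shell and the picture viewer there is one more tool, called after "Request:" as name(argument=value, ...), one argument or row to a line, values as JSON. arm_command: Moves the arm, as the interface text tells. Its arguments: {"type":"object","properties":{"series":{"type":"array"},"hand":{"type":"number"},"grip_force":{"type":"number"}},"required":["series"]}

```bash
mkdir -p pics
cat > h.py <<'E'
from workcell import bot
import numpy as np, cv2
from scipy.spatial.transform import Rotation as R
def cam(name):
    o=bot.get_obs(); c=bot.camera(name); c['obs']=o; return c
def rot(o):
    a=np.array(o,float)
    return a if a.shape==(3,3) else (R.from_quat(a).as_matrix() if a.size==4 else R.from_euler('xyz',a,degrees=True).as_matrix())
def pose(c):
    if 'T_tool_cam' in c:
        o=c['obs'];T=np.eye(4);T[:3,:3]=rot(o['tcp_rot']);T[:3,3]=o['ee_pos'];T=T@np.array(c['T_tool_cam']);return T[:3,:3],T[:3,3]
    return rot(c['orientation']),np.array(c['xyz'],float)
def ray(c,px):
    Rm,p=pose(c);d=np.linalg.inv(c['camera_matrix'])@[px[0],px[1],1.];return p,Rm@np.array([d[0],-d[1],-d[2]])
def atz(c,px,z):
    p,d=ray(c,px);return (p+d*(z-p[2])/d[2])
def proj(c,X):
    Rm,p=pose(c);v=Rm.T@(np.array(X)-p);u=np.array(c['camera_matrix'])@[v[0],-v[1],-v[2]];return u[:2]/u[2]
E
python3 - <<'E'
from h import *
o=bot.get_obs();print(o)
ims=[]
for n in ['scene','top']:
    c=cam(n);print(n,{k:np.round(v,4).tolist() for k,v in c.items() if k not in('color','obs')})
    cv2.imwrite(f'pics/{n}0.png',c['color'])
    for t in ['nut','vise','tap_wrench','spanner','drilled_plate']:
        print(t,[(np.round(d['location'],1).tolist(),round(d['confidence'],2)) for d in bot.find_in(n,t)])
    for t,z in [('nut',0),('vise',0),('seat',.11),('crown',.129),('nose',.157)]:
        print('mark',t,[(np.round(d['location'],1).tolist(),round(d['confidence'],2),atz(c,d['location'],z).round(4).tolist()) for d in bot.mark_of(n,t)])
E
```

```text
{'time': 0.0, 'q': array([ 6.69219824e+01,  5.00971208e+00,  1.00337428e+01,  9.50989252e+01,
       -5.79512613e-04,  9.00009107e+01]), 'qd': array([ 0.04604726,  0.02798772, -0.01795115,  0.06340638, -0.03299701,
       -0.05861227]), 'joint_efforts': array([ 1.16978757e-03, -5.20389068e+01,  4.64803112e+01,  1.61346188e-02,
        1.41368123e-04, -2.94294082e-07]), 'ee_pos': array([0.21550352, 0.50577121, 0.23059001]), 'tcp_rot': array([-1.79925105e+02,  5.80702562e-04,  1.56921072e+02]), 'wrist_force': array([ 0.07832341, -0.00398332, -0.15117892]), 'torque': array([-0.0124584 ,  0.00749007, -0.01483708]), 'grasp_force': 0.0, 'opening': 0.08509913083846571}
scene {'camera_matrix': [[506.8827, 0.0, 312.2209], [0.0, 506.8827, 245.3613], [0.0, 0.0, 1.0]], 'xyz': [1.3198, -0.1556, 0.8736], 'orientation': [46.6235, 0.3911, 76.4705]}
nut [([249.4, 258.8], 0.97), ([202.2, 241.7], 0.88), ([206.3, 268.7], 0.79), ([168.2, 294.5], 0.78)]
vise [([352.6, 275.1], 0.63)]
tap_wrench [([232.9, 312.7], 0.46)]
spanner [([441.8, 258.6], 0.94)]
drilled_plate [([233.6, 314.2], 0.66), ([351.8, 272.5],
[... 708 characters left out ...]
, 0.9), ([416.8, 325.8], 0.76), ([455.5, 257.3], 0.7)]
vise [([277.3, 228.6], 0.96)]
tap_wrench [([460.6, 178.0], 0.91)]
spanner [([171.0, 252.9], 0.62)]
drilled_plate [([397.7, 220.2], 0.83), ([273.7, 228.7], 0.35)]
mark nut [([376.7, 288.0], 0.98, [0.4423, -0.1122, 0.0]), ([423.7, 325.6], 0.71, [0.3562, -0.2132, 0.0]), ([418.8, 281.3], 0.66, [0.4546, -0.2075, 0.0]), ([458.9, 255.2], 0.65, [0.5109, -0.3017, 0.0])]
mark vise [([275.0, 230.5], 0.81, [0.5787, 0.113, 0.0]), ([170.2, 253.9], 0.7, [0.5319, 0.3487, 0.0])]
mark seat [([274.3, 219.7], 0.94, [0.584, 0.1052, 0.11])]
mark crown [([270.7, 221.9], 0.59, [0.5763, 0.1109, 0.129])]
mark nose [([267.4, 217.6], 0.72, [0.5801, 0.1148, 0.157])]
```

Run:
```python
import cv2,numpy as np
a=cv2.imread('pics/top0.png')[150:370,240:500];a=cv2.resize(a,None,fx=1.53,fy=1.53,interpolation=2)
b=cv2.imread('pics/scene0.png')[200:350,130:400];b=cv2.resize(b,(398,221),interpolation=2)
b=cv2.copyMakeBorder(b,0,a.shape[0]-221,0,0,0);cv2.imwrite('pics/c1.png',cv2.resize(np.hstack([a,b]),(796,337)))
```

```text
(no output)
```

View pics/top0.png

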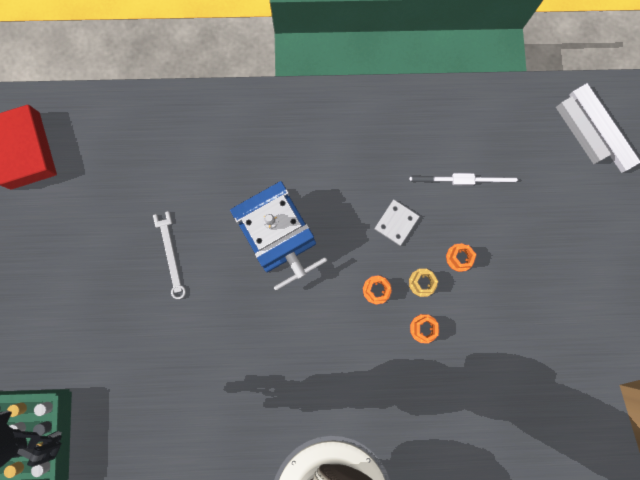

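View pics/c1.png

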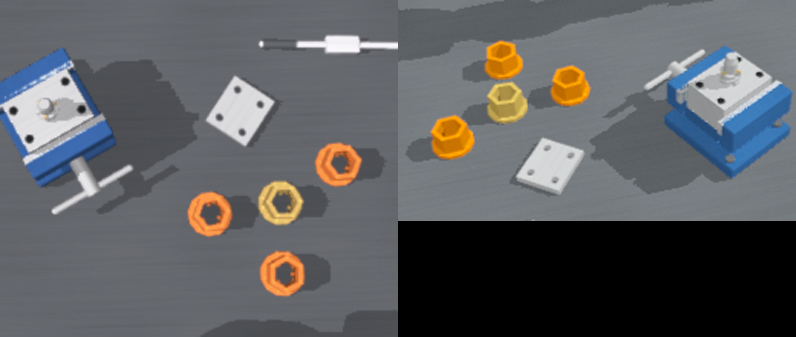

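Look-alikes, in the top picture: nuts at (377,290), (425,328) and (461,257) are orange. The one at (424,282) is pale brass yellow, so it is the nut meant, at about (0.452, -0.213). The crop confirms this. I'll move over it to look with the wrist camera.

```bash
cat >> h.py <<'E'
def go(p,yaw=None,o=None):
    o=o or bot.get_obs();y=np.radians(o['tcp_rot'][2]);d=np.array(p)-o['ee_pos']
    c,s=np.cos(y),np.sin(y);dy=0 if yaw is None else ((yaw-o['tcp_rot'][2]+180)%360-180)
    print('shift',np.round([c*d[0]+s*d[1],s*d[0]-c*d[1],-d[2],-np.radians(dy)],4),'pos',np.round(o['ee_pos'],4),'rot',np.round(o['tcp_rot'],2),'q6',round(o['q'][5],1))
E
python3 - <<'E'
from h import *
print(np.round(cam('wrist')['T_tool_cam'],3))
go([0.452,-0.2,0.25],157)
E
```

```text
[[ 0.     0.946  0.325  0.084]
 [ 1.    -0.     0.    -0.   ]
 [ 0.     0.325 -0.946 -0.142]
 [ 0.     0.     0.     1.   ]]
shift [-0.4942 -0.5568 -0.0187 -0.0013] pos [0.2156 0.506  0.2313] rot [180.     0.   156.92] q6 90.0
```

Request:
arm_command(
  series=[
    [-0.033, -0.037, -0.01, 0],
    [-0.066, -0.074, -0.019, 0],
    [-0.099, -0.111, -0.019, 0],
    [-0.132, -0.148, -0.019, 0],
    [-0.165, -0.185, -0.019, 0],
  ],
)

```text
time: 1.65
ee_pos: [0.295, 0.2694, 0.2504]
tcp_rot: [180.0, 0.0, 157.0]
wrist_force: [1.1, 0.4, 0.6]
opening: 0.0857
grasp_force: 0.0
```

Request:
arm_command(
  series=[
    [-0.033, -0.037, 0, 0],
    [-0.066, -0.074, 0, 0],
    [-0.099, -0.111, 0, 0],
    [-0.132, -0.148, 0, 0],
    [-0.165, -0.185, 0, 0],
  ],
)

```text
time: 2.15
ee_pos: [0.3743, 0.0342, 0.2507]
tcp_rot: [180.0, 0.1, 156.9]
wrist_force: [1.3, 0.7, -0.1]
opening: 0.0857
grasp_force: 0.0
```

Request:
arm_command(
  series=[
    [-0.033, -0.037, 0, 0],
    [-0.066, -0.074, 0, 0],
    [-0.099, -0.111, 0, 0],
    [-0.132, -0.148, 0, 0],
    [-0.165, -0.187, 0, 0],
  ],
)

```text
time: 2.65
ee_pos: [0.4525, -0.2017, 0.2504]
tcp_rot: [180.0, 0.0, 156.9]
wrist_force: [1.3, 0.2, -0.5]
opening: 0.0853
grasp_force: 0.0
```

Request:
arm_command(
  series=[
    [0, 0, 0, 0],
    [0, 0, 0, 0],
    [0, 0, 0, 0],
    [0, 0, 0, 0],
    [0, 0, 0, 0],
  ],
)

```text
time: 3.15
ee_pos: [0.4523, -0.1985, 0.2508]
tcp_rot: [180.0, 0.1, 157.0]
wrist_force: [0.4, -0.0, 0.8]
opening: 0.0855
grasp_force: 0.0
```

Run:
```python
from h import *
c=cam('wrist');cv2.imwrite('pics/w1.png',c['color']);o=c['obs'];print(o['time'])
go([0.452,-0.2,0.25],157,o)
for d in bot.mark_of('wrist','nut'): print(np.round(d['location'],1),round(d['confidence'],2),atz(c,d['location'],0).round(4))
```

```text
3.15
shift [-0.0003 -0.0015  0.0008  0.0002] pos [ 0.4523 -0.1985  0.2508] rot [1.8000e+02 6.0000e-02 1.5701e+02] q6 -0.7
[387.8 154.6] 0.91 [ 0.4361 -0.1105  0.    ]
[269.6 120.4] 0.84 [ 0.3511 -0.2175  0.    ]
[261.8 267.5] 0.6 [ 0.5055 -0.3031  0.    ]
[304.5 203.3] 0.57 [ 0.4508 -0.2199  0.    ]
[385.3 282. ] 0.17 [ 0.5855 -0.1662  0.    ]
```

View pics/w1.png

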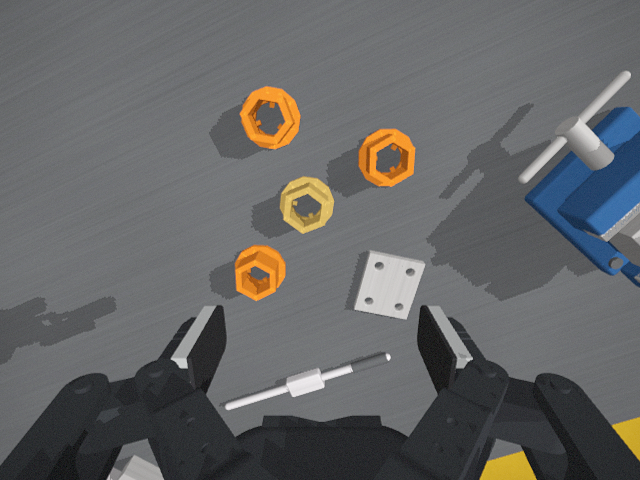

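Shows the brass nut at (305,204), with orange ones at (269,118), (387,157), (259,272) and the plate at (390,285). Going lower for a fine fit.

Request:
arm_command(
  series=[
    [-0.002, -0.005, 0.04, 0],
    [-0.005, -0.016, 0.08, 0],
    [-0.005, -0.016, 0.12, 0],
    [-0.005, -0.016, 0.13, 0],
    [-0.005, -0.016, 0.13, 0],
  ],
)

```text
time: 3.75
ee_pos: [0.45, -0.2155, 0.1196]
tcp_rot: [180.0, -0.1, 156.9]
wrist_force: [-0.1, -0.2, 1.7]
opening: 0.0856
grasp_force: 0.0
```

```bash
cat > fit.py <<'E'
from h import *
from scipy.optimize import minimize
def hull(c,pts):
    return cv2.convexHull(np.array([proj(c,p) for p in pts],np.float32))
def brass(img):
    h=cv2.cvtColor(img,cv2.COLOR_BGR2HSV);return cv2.inRange(h,(18,60,60),(32,255,255))
S=4
def model(c,x,y,yaw,box):
    a=np.linspace(0,2*np.pi,48,endpoint=False);circ=lambda r,z:[(x+r*np.cos(t),y+r*np.sin(t),z) for t in a]
    k=np.radians(yaw+30+60*np.arange(6));hx=lambda z:[(x+.02656*np.cos(t),y+.02656*np.sin(t),z) for t in k]
    m=np.zeros(((box[3]-box[1])*S,(box[2]-box[0])*S),np.uint8)
    for pts in (circ(.031,0)+circ(.031,.006),hx(.005)+hx(.036)):
        cv2.fillConvexPoly(m,np.int32((hull(c,pts)-box[:2])*S),255)
    return m
def fit(c,x,y,tag):
    u=proj(c,(x,y,.018));r=int(np.linalg.norm(proj(c,(x+.055,y,.018))-u))
    box=[max(0,int(u[0])-r),max(0,int(u[1])-r),min(640,int(u[0])+r),min(480,int(u[1])+r)]
    crop=c['color'][box[1]:box[3],box[0]:box[2]];big=cv2.resize(crop,None,fx=S,fy=S,interpolation=2)
    cn,_=cv2.findContours(brass(big),cv2.RETR_EXTERNAL,2);m=np.zeros(big.shape[:2],np.uint8)
    cv2.drawContours(m,[max(cn,key=cv2.contourArea)],-1,255,-1)
    f=lambda v:(cv2.countNonZero(model(c,v[0],v[1],v[2],box)^m))/cv2.countNonZero(m)
    best=min((minimize(f,[x,y,w],method='Nelder-Mead',options=dict(initial_simplex=[[x,y,w],[x+.006,y,w],[x,y+.006,w],[x,y,w+12]],xatol=1e-4,fatol=1e-5)) for w in range(-30,30,10)),key=lambda s:s.fun)
    print(tag,best.x.round(4),round(best.fun,4))
    return best.x,big,box
E
python3 - <<'E'
from fit import *
c=cam('wrist');go([0.45,-0.215,.12],157,c['obs'])
for n in ['scene','top']: fit(cam(n),.451,-.216,n)
v,big,box=fit(c,.451,-.216,'wrist')
for z in(.005,.036):
    k=np.radians(v[2]+30+60*np.arange(6))
    p=np.array([proj(c,(v[0]+.02656*np.cos(t),v[1]+.02656*np.sin(t),z)) for t in k])
    cv2.polylines(big,[np.int32((p-box[:2])*S)],True,(255,0,255),1)
f=min(1,600/big.shape[0],800/big.shape[1]);cv2.imwrite('pics/w2.png',cv2.resize(big,None,fx=f,fy=f,interpolation=cv2.INTER_AREA))
E
```

```text
shift [ 0.0002  0.0005 -0.0004 -0.001 ] pos [ 0.45   -0.2155  0.1196] rot [ 1.7999e+02 -1.2000e-01  1.5694e+02] q6 -2.5
scene [ 0.4542 -0.2159 -0.6691] 0.031
top [ 0.4478 -0.2141 20.5597] 0.904
wrist [ 0.4519 -0.2173 -0.7048] 0.0221
```

View pics/w2.png

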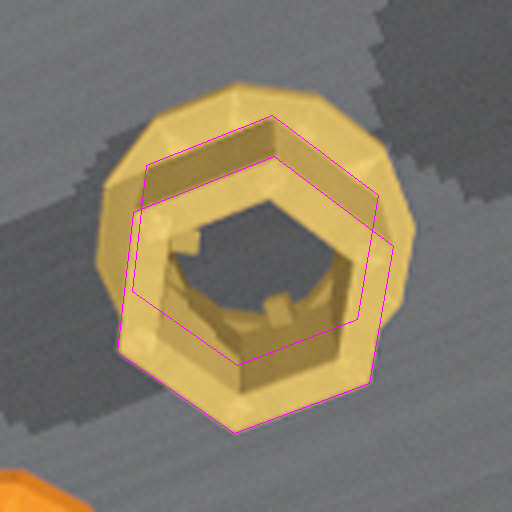

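The fit overlays the hexagon exactly: nut at (0.4519, -0.2173), yaw -0.7°. I'll close along 59.3° (tool yaw 149.3°), which stays clear of the neighbours.

Request:
arm_command(
  series=[
    [-0.002, -0.001, 0.02, 0.133],
    [-0.002, -0.001, 0.05, 0.133],
    [-0.002, -0.001, 0.08, 0.133],
    [-0.002, -0.001, 0.105, 0.133],
    [-0.002, -0.001, 0.111, 0.133],
  ],
)

```text
time: 4.4
ee_pos: [0.4518, -0.2176, 0.0085]
tcp_rot: [-180.0, -0.1, 149.3]
wrist_force: [-0.0, 0.5, 0.4]
opening: 0.0852
grasp_force: 0.0
```

Request:
arm_command(
  series=[
    [0, 0, 0, 0],
    [0, 0, 0, 0],
    [0, 0, 0, 0],
    [0, 0, 0, 0],
    [0, 0, 0, 0],
  ],
  hand=0.04,
  grip_force=40,
)

```text
time: 4.9
ee_pos: [0.4534, -0.2183, 0.0114]
tcp_rot: [180.0, 0.2, 149.3]
wrist_force: [-0.8, 1.3, 6.3]
opening: 0.0456
grasp_force: 42.4
```

Request:
arm_command(
  series=[
    [0, 0, 0, 0],
    [0, 0, 0, 0],
    [0, 0, 0, 0],
    [0, 0, 0, 0],
    [0, 0, 0, 0],
  ],
)

```text
time: 5.4
ee_pos: [0.4534, -0.2183, 0.0115]
tcp_rot: [180.0, 0.2, 149.3]
wrist_force: [-0.5, 1.3, 4.7]
opening: 0.0451
grasp_force: 42.4
```

Request:
arm_command(
  series=[
    [0, 0, -0.02, 0],
    [0, 0, -0.06, 0],
    [0, 0, -0.11, 0],
    [0, 0, -0.16, 0],
    [0, 0, -0.2, 0],
  ],
)

```text
time: 5.9
ee_pos: [0.4522, -0.2179, 0.2133]
tcp_rot: [180.0, 0.2, 149.3]
wrist_force: [1.6, -0.3, -2.4]
opening: 0.0449
grasp_force: 41.9
```

Run:
```python
from h import *
o=bot.get_obs();print(o['opening'],o['grasp_force'],o['wrist_force'].round(1));go([.632,.079,.25],149.3,o)
```

```text
0.04494901456589243 41.87317907810211 [ 1.6 -0.3 -2.4]
shift [-0.003   0.3471 -0.0367  0.    ] pos [ 0.4522 -0.2179  0.2133] rot [179.99   0.18 149.3 ] q6 5.0
```

Request:
arm_command(
  series=[
    [0, 0.03, -0.02, 0],
    [0, 0.07, -0.037, 0],
    [0, 0.11, -0.037, 0],
    [0, 0.15, -0.037, 0],
    [-0.001, 0.19, -0.037, 0],
  ],
)

```text
time: 6.4
ee_pos: [0.5506, -0.0535, 0.2474]
tcp_rot: [180.0, 0.1, 149.3]
wrist_force: [0.3, -0.2, -1.7]
opening: 0.0453
grasp_force: 41.9
```

Request:
arm_command(
  series=[
    [0, 0.04, 0, 0],
    [0, 0.08, 0, 0],
    [0, 0.12, 0, 0],
    [-0.002, 0.15, 0, 0],
    [-0.002, 0.157, 0, 0],
  ],
)

```text
time: 6.9
ee_pos: [0.6329, 0.0818, 0.2458]
tcp_rot: [180.0, -0.0, 149.5]
wrist_force: [-0.1, 0.2, -3.4]
opening: 0.0451
grasp_force: 42.1
```

Request:
arm_command(
  series=[
    [0, 0, 0, 0],
    [0, 0, 0, 0],
    [0, 0, 0, 0],
    [0, 0, 0, 0],
    [0, 0, 0, 0],
  ],
)

```text
time: 7.4
ee_pos: [0.6316, 0.0783, 0.2467]
tcp_rot: [180.0, 0.0, 149.2]
wrist_force: [0.1, -0.3, -2.6]
opening: 0.0453
grasp_force: 42.1
```

Run:
```python
from h import *
c=cam('wrist');o=c['obs'];print(o['opening'],o['wrist_force'].round(1),np.round(o['ee_pos'],4),np.round(o['tcp_rot'],2))
im=c['color'].copy()
for t,z in [('seat',.11),('crown',.129),('nose',.157)]:
    for d in bot.mark_of('wrist',t)[:2]: print(t,np.round(d['location'],1),round(d['confidence'],2),atz(c,d['location'],z).round(4))
for s in [(.58,.11,z) for z in(.11,.129,.157)]: print(proj(c,s).round(1))
cv2.imwrite('pics/w3.png',im)
```

```text
0.04532968637212013 [ 0.1 -0.3 -2.6] [0.6316 0.0783 0.2467] [1.7998e+02 2.0000e-02 1.4925e+02]
seat [323.7 151.6] 0.73 [0.5792 0.1112 0.11  ]
seat [ 93.9 376. ] 0.62 [ 0.6503 -0.2008  0.11  ]
crown [324.9 152.3] 0.78 [0.5787 0.1124 0.129 ]
nose [324.3 152.5] 0.95 [0.5765 0.1129 0.157 ]
[322.9 153.2]
[323.  155.5]
[323.2 159.4]
```

View pics/w3.png

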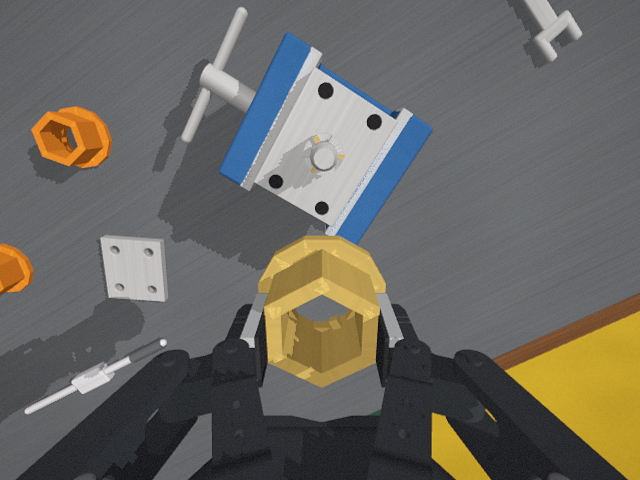

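Run:
```python
import fit
from fit import *
c=cam('wrist');o=c['obs'];print(np.round(o['ee_pos'],4))
# nut in hand: shift z by using a proj wrapper
z0=o['ee_pos'][2]-.0115
p0=fit.proj; fit.proj=lambda c,X:p0(c,(X[0],X[1],X[2]+z0))
v,_,_=fit.fit(c,o['ee_pos'][0],o['ee_pos'][1],'held')
y=np.radians(o['tcp_rot'][2]);d=v[:2]-o['ee_pos'][:2];print('offset tool xy',np.round([np.cos(y)*d[0]+np.sin(y)*d[1],np.sin(y)*d[0]-np.cos(y)*d[1]],4))
fit.proj=p0
box=[275,110,375,205];F=6
big=cv2.resize(c['color'][box[1]:box[3],box[0]:box[2]],None,fx=F,fy=F,interpolation=2)
s=(.578,.1115);a=np.linspace(0,2*np.pi,60)
for r,z,col in[(.007,.157,(0,0,255)),(.010,.147,(0,255,0)),(.0153,.129,(255,0,255))]:
    p=np.array([p0(c,(s[0]+r*np.cos(t),s[1]+r*np.sin(t),z)) for t in a]);cv2.polylines(big,[np.int32((p-box[:2])*F)],True,col,1)
# x-dir ticks: world +x and +y
for q,col in[((s[0]+.02,s[1]),(0,0,255)),((s[0],s[1]+.02),(0,255,0))]:
    cv2.line(big,*[tuple(int(t) for t in (p0(c,(*k,.129))-box[:2])*F) for k in(s,q)],col,1)
cv2.imwrite('pics/w4.png',big)
```

```text
[0.6318 0.0788 0.2464]Traceback (most recent call last):
  File "<stdin>", line 6, in <module>
AttributeError: 'function' object has no attribute 'proj'
```

```bash
sed -i 's/^from h import \*/from h import *\nZ0=[0.]/; s/proj(c,p) for p in pts/proj(c,(p[0],p[1],p[2]+Z0[0])) for p in pts/; s/,\.018))/,.018+Z0[0]))/g' fit.py
python3 - <<'E'
from fit import *
c=cam('wrist');o=c['obs'];print(np.round(o['ee_pos'],4))
Z0[0]=o['ee_pos'][2]-.0115
v,_,_=fit(c,o['ee_pos'][0],o['ee_pos'][1],'held')
y=np.radians(o['tcp_rot'][2]);d=v[:2]-o['ee_pos'][:2];print('offset tool xy',np.round([np.cos(y)*d[0]+np.sin(y)*d[1],np.sin(y)*d[0]-np.cos(y)*d[1]],4))
p0=proj
box=[275,110,375,205];F=6
big=cv2.resize(c['color'][box[1]:box[3],box[0]:box[2]],None,fx=F,fy=F,interpolation=2)
s=(.578,.1115);a=np.linspace(0,2*np.pi,60)
for r,z,col in[(.007,.157,(0,0,255)),(.010,.147,(0,255,0)),(.0153,.129,(255,0,255))]:
    p=np.array([p0(c,(s[0]+r*np.cos(t),s[1]+r*np.sin(t),z)) for t in a]);cv2.polylines(big,[np.int32((p-box[:2])*F)],True,col,1)
for q,col in[((s[0]+.02,s[1]),(0,0,255)),((s[0],s[1]+.02),(0,255,0))]:
    cv2.line(big,*[tuple(int(t) for t in (p0(c,(*k,.129))-box[:2])*F) for k in(s,q)],col,1)
cv2.imwrite('pics/w4.png',big)
E
```

```text
[0.6318 0.0789 0.2463]
held [ 0.6297  0.08   -0.8449] 0.0299
offset tool xy [ 0.0023 -0.0001]
```

View pics/w4.png

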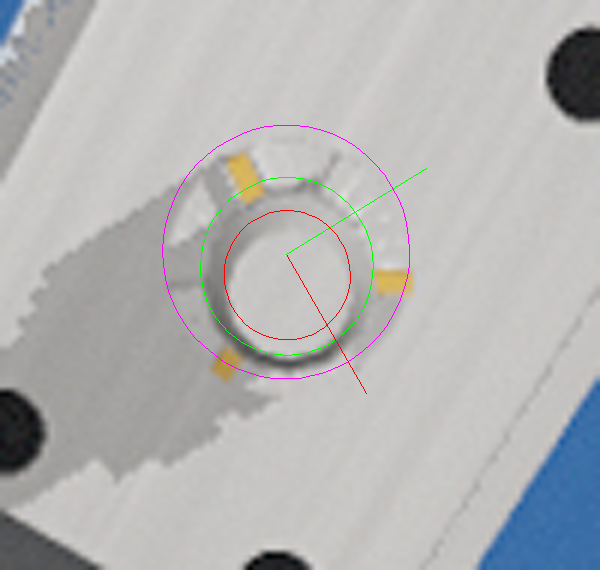

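Nut in hand (offset +2.3 mm along tool x). The three teeth at (243,178), (392,282) and (227,363) give the stud's axis at about (0.5804, 0.1102), which agrees with the mean of the other views. From the pictured lug and tooth angles, a gate lies about 14–38° anticlockwise of the present nut angle. Moving over the stud.

Request:
arm_command(
  series=[
    [0.02, 0, 0, 0],
    [0.045, 0, 0, 0],
    [0.058, 0.0005, 0.03, 0],
    [0.058, 0.0005, 0.06, 0],
    [0.058, 0.0005, 0.07, 0],
  ],
)

```text
time: 8.2
ee_pos: [0.5808, 0.1091, 0.1734]
tcp_rot: [-179.9, -0.2, 149.3]
wrist_force: [0.7, -0.3, -3.1]
opening: 0.0451
grasp_force: 42.0
```

Request:
arm_command(
  series=[
    [0, 0, 0, 0],
    [0, 0, 0, 0],
    [0, 0, 0, 0],
    [0, 0, 0, 0],
    [0, 0, 0, 0],
  ],
)

```text
time: 8.7
ee_pos: [0.5826, 0.109, 0.177]
tcp_rot: [180.0, 0.0, 149.3]
wrist_force: [-0.9, 0.1, -2.8]
opening: 0.0451
grasp_force: 42.0
```

Run:
```python
from fit import *
c=cam('wrist');o=c['obs'];go([.5824,.109,.136],149.3,o);print(o['wrist_force'].round(1))
Z0[0]=o['ee_pos'][2]-.0115
fit(c,*o['ee_pos'][:2],'held wrist')
s=cam('scene');fit(s,*o['ee_pos'][:2],'held scene')
u=proj(s,(.58,.11,.15)).astype(int);a=s['color'][u[1]-45:u[1]+45,u[0]-50:u[0]+50]
b=c['color'][200:410,200:440]
cv2.imwrite('pics/s5.png',np.hstack([cv2.resize(a,(400,360),interpolation=2),cv2.resize(b,(400,360),interpolation=2)]))
```

```text
shift [ 0.0002 -0.0001  0.041  -0.0002] pos [0.5826 0.109  0.177 ] rot [1.7996e+02 5.0000e-02 1.4929e+02] q6 41.3
[-0.9  0.1 -2.8]
held wrist [ 0.5805  0.1101 -0.9242] 0.0297
held scene [0.5827 0.1101 2.3529] 0.0896
```

View pics/s5.png

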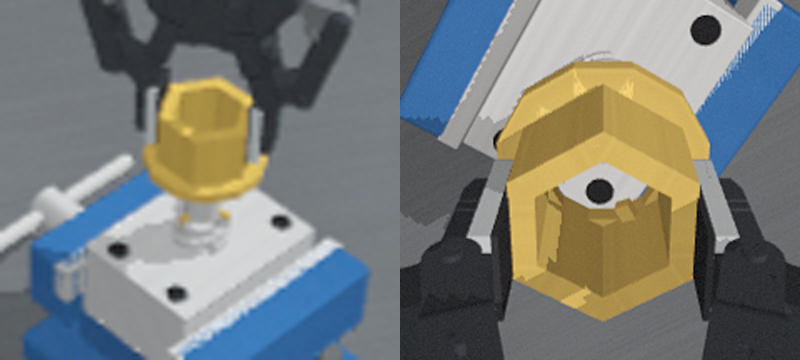

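The scene view shows the nut right above the nose of the stud, aligned. Descending gently.

Request:
arm_command(
  series=[
    [0, 0, 0.006, 0],
    [0, 0, 0.012, 0],
    [0, 0, 0.017, 0],
    [0, 0, 0.022, 0],
    [0, 0, 0.026, 0],
  ],
)

```text
time: 9.3
ee_pos: [0.582, 0.109, 0.1496]
tcp_rot: [-180.0, -0.0, 149.3]
wrist_force: [-0.6, -0.3, -2.7]
opening: 0.0449
grasp_force: 42.1
```

Request:
arm_command(
  series=[
    [0, 0, 0, 0],
    [0, 0, 0.003, 0],
    [0, 0, 0.006, 0],
    [0, 0, 0.009, 0],
    [0, 0, 0.012, 0],
  ],
)

```text
time: 9.8
ee_pos: [0.5822, 0.1091, 0.138]
tcp_rot: [180.0, 0.0, 149.3]
wrist_force: [0.3, -0.5, -2.1]
opening: 0.0451
grasp_force: 42.1
```

Request:
arm_command(
  series=[
    [0, 0, 0.002, 0],
    [0, 0, 0.004, 0],
    [0, 0, 0.006, 0],
    [0, 0, 0.006, 0],
    [0, 0, 0.006, 0],
  ],
)

```text
time: 10.3
ee_pos: [0.5823, 0.1091, 0.1344]
tcp_rot: [179.9, 0.1, 149.3]
wrist_force: [-5.5, -0.9, 11.4]
opening: 0.0453
grasp_force: 43.9
```

Seated on the crown (force change about +14 N, height as predicted). Backing off anticlockwise.

Request:
arm_command(
  series=[
    [0, 0, 0, -0.04],
    [0, 0, 0, -0.08],
    [0, 0, 0, -0.12],
    [0, 0, 0, -0.16],
    [0, 0, 0, -0.2],
  ],
)

```text
time: 10.8
ee_pos: [0.583, 0.1097, 0.1344]
tcp_rot: [179.8, 0.1, 160.9]
wrist_force: [-0.6, 2.6, 9.1]
opening: 0.0451
grasp_force: 43.5
```

Request:
arm_command(
  series=[
    [0, 0, 0, -0.03],
    [0, 0, 0, -0.06],
    [0, 0, 0, -0.09],
    [0, 0, 0, -0.12],
    [0, 0, 0, -0.15],
  ],
)

```text
time: 11.3
ee_pos: [0.5826, 0.1096, 0.133]
tcp_rot: [179.9, 0.1, 169.5]
wrist_force: [0.4, 2.1, -0.2]
opening: 0.0451
grasp_force: 42.5
```

The load fell off at +20°, so it is entering a gate. Lowering gently.

Request:
arm_command(
  series=[
    [0, 0, 0.001, -0.02],
    [0, 0, 0.002, -0.04],
    [0, 0, 0.003, -0.06],
    [0, 0, 0.004, -0.06],
    [0, 0, 0.005, -0.06],
  ],
)

```text
time: 11.8
ee_pos: [0.5821, 0.1091, 0.1273]
tcp_rot: [180.0, -0.0, 172.8]
wrist_force: [-2.3, 3.2, 9.1]
opening: 0.0452
grasp_force: 43.3
```

Request:
arm_command(
  series=[
    [0, 0, 0.001, 0],
    [0, 0, 0.002, 0],
    [0, 0, 0.003, 0],
    [0, 0, 0.003, 0],
    [0, 0, 0.003, 0],
  ],
)

```text
time: 12.3
ee_pos: [0.5822, 0.1092, 0.1271]
tcp_rot: [179.9, 0.1, 172.8]
wrist_force: [-6.4, 2.5, 19.4]
opening: 0.0452
grasp_force: 44.8
```

Dropped 7 mm into the gate. Winding clockwise at lighter load, following the lead (about 4.1 mm/rad).

Request:
arm_command(
  series=[
    [0, 0, -0.003, 0.05],
    [0, 0, -0.0025, 0.13],
    [0, 0, -0.0022, 0.21],
    [0, 0, -0.0019, 0.29],
    [0, 0, -0.0016, 0.36],
  ],
)

```text
time: 12.8
ee_pos: [0.5818, 0.1087, 0.1259]
tcp_rot: [-179.9, -0.0, 151.9]
wrist_force: [-2.3, 0.1, 3.1]
opening: 0.0452
grasp_force: 42.9
```

Request:
arm_command(
  series=[
    [0, 0, 0.0003, 0.08],
    [0, 0, 0.0006, 0.16],
    [0, 0, 0.0009, 0.24],
    [0, 0, 0.0012, 0.32],
    [0, 0, 0.0016, 0.4],
  ],
)

```text
time: 13.3
ee_pos: [0.582, 0.1085, 0.1244]
tcp_rot: [-179.9, 0.0, 129.0]
wrist_force: [-2.1, 0.1, 3.9]
opening: 0.0451
grasp_force: 43.0
```

Request:
arm_command(
  series=[
    [0, 0, 0.0003, 0.08],
    [0, 0, 0.0006, 0.16],
    [0, 0, 0.001, 0.24],
    [0, 0, 0.0013, 0.32],
    [0, 0, 0.0016, 0.4],
  ],
)

```text
time: 13.8
ee_pos: [0.5815, 0.1083, 0.1228]
tcp_rot: [-179.9, 0.1, 106.1]
wrist_force: [-5.4, -1.2, 5.0]
opening: 0.0451
grasp_force: 43.0
```

Request:
arm_command(
  series=[
    [0, 0, 0.0002, 0.05],
    [0, 0, 0.0004, 0.1],
    [0, 0, 0.0006, 0.15],
    [0, 0, 0.0008, 0.2],
    [0, 0, 0.001, 0.25],
  ],
)

```text
time: 14.3
ee_pos: [0.5814, 0.1084, 0.1217]
tcp_rot: [-179.9, 0.1, 91.8]
wrist_force: [-4.9, 0.4, 3.8]
opening: 0.0455
grasp_force: 43.0
```

Request:
arm_command(
  series=[
    [0, 0, 0.0002, 0.04],
    [0, 0, 0.0004, 0.08],
    [0, 0, 0.0005, 0.12],
    [0, 0, 0.0006, 0.16],
    [0, 0, 0.0008, 0.2],
  ],
)

```text
time: 14.8
ee_pos: [0.5813, 0.1086, 0.1215]
tcp_rot: [-179.9, 0.1, 80.4]
wrist_force: [-8.1, 1.0, 9.1]
opening: 0.0449
grasp_force: 43.6
```

Run:
```python
from h import *
o=bot.get_obs();print(o['torque'].round(2),o['wrist_force'].round(1),o['ee_pos'].round(4),o['tcp_rot'].round(1),o['q'][5])
```

```text
[-0.05  1.56  0.34] [-8.1  1.   9.1] [0.5813 0.1086 0.1215] [-1.799e+02  1.000e-01  8.040e+01] 110.15749113658492
```

Request:
arm_command(
  series=[
    [0, 0, 0, 0.03],
    [0, 0, 0, 0.06],
    [0, 0, 0, 0.09],
    [0, 0, 0, 0.12],
    [0, 0, 0, 0.12],
  ],
)

```text
time: 15.3
ee_pos: [0.5811, 0.1086, 0.1215]
tcp_rot: [-179.9, 0.1, 73.6]
wrist_force: [-8.2, 0.2, 8.2]
opening: 0.0454
grasp_force: 43.5
```

Run:
```python
from fit import *
o=bot.get_obs();print(o['torque'].round(2),o['wrist_force'].round(1),o['ee_pos'].round(4),o['tcp_rot'].round(1),o['q'][5])
s=cam('scene')
for z in(.11,.112,.114): Z0[0]=z;fit(s,.58,.11,z)
```

```text
[ 0.05  1.58 -0.05] [-8.2  0.2  8.2] [0.5811 0.1086 0.1215] [-1.799e+02  1.000e-01  7.360e+01] 117.00855721938919
0.11 [  0.5831   0.1107 -10.316 ] 0.7157
0.112 [ 0.5856  0.1101 -9.0417] 0.7163
0.114 [  0.587    0.1093 -11.8834] 0.7185
```

The height has stayed constant over the last 18° of turning, so the flange is on the block. Releasing and withdrawing.

Request:
arm_command(
  series=[
    [0, 0, -0.002, 0],
    [0, 0, -0.002, 0],
    [0, 0, -0.002, 0],
    [0, 0, -0.002, 0],
    [0, 0, -0.002, 0],
  ],
  hand=0.085,
)

```text
time: 15.85
ee_pos: [0.5822, 0.109, 0.1227]
tcp_rot: [-180.0, 0.0, 73.7]
wrist_force: [-0.4, 0.5, 1.2]
opening: 0.0849
grasp_force: 0.0
```

Request:
arm_command(
  series=[
    [0, 0, 0, 0],
    [0, 0, -0.01, 0],
    [0, 0, -0.04, 0],
    [0, 0, -0.08, 0],
    [0, 0, -0.12, 0],
  ],
)

```text
time: 16.35
ee_pos: [0.5818, 0.109, 0.2448]
tcp_rot: [-180.0, 0.0, 73.7]
wrist_force: [1.0, -0.2, 1.2]
opening: 0.085
grasp_force: 0.0
```

Request:
arm_command(
  series=[
    [-0.03, 0, -0.01, 0],
    [-0.05, 0, -0.01, 0],
    [-0.05, 0, -0.01, 0],
    [-0.05, 0, -0.01, 0],
    [-0.05, 0, -0.01, 0],
  ],
)

```text
time: 16.85
ee_pos: [0.5682, 0.0616, 0.2528]
tcp_rot: [-180.0, -0.0, 73.7]
wrist_force: [0.5, 0.1, 0.1]
opening: 0.085
grasp_force: 0.0
```

Run:
```python
from fit import *
c=cam('wrist');o=c['obs'];print(o['wrist_force'].round(1),o['ee_pos'].round(4),o['opening'])
Z0[0]=.11;v,big,box=fit(c,.58,.11,'wrist')
s=cam('scene');u=proj(s,(.58,.11,.13)).astype(int);a=s['color'][u[1]-35:u[1]+35,u[0]-40:u[0]+40]
cv2.imwrite('pics/e.png',np.hstack([cv2.resize(a,(400,360),interpolation=2),cv2.resize(big,(360,360),interpolation=3)]))
```

```text
[0.5 0.1 0.1] [0.5682 0.0616 0.2528] 0.08499637764803906
wrist [ 0.5809  0.1093 43.3954] 0.0194
```

View pics/e.png

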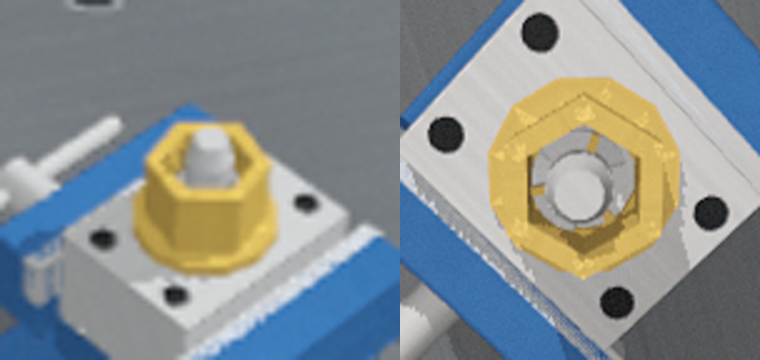

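The nut sits with its flange flat on the block, centred on the stud and released; its yaw of 43.4° agrees with the gripper's, so it did not slip.

```bash
python3 -c "
from workcell import bot
print(bot.job_done())"
```

```text
the job is handed in; nothing more can be done
None
```

The brass flange nut is wound onto the stud with its flange flat on the block and let go; the job was handed in at about 17 s, but no verdict was returned.

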